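# Rock the stuck tube block out of the dry-bath heater and hold it clear

### The arm

A 7-joint arm with a two-finger parallel gripper is mounted at the origin on the work surface. World frame = base frame: x ahead of the robot, y to its left, z up, the work surface at z = 0. Lengths are in m, angles in rad, forces in N, time in s.
With the tool pointing down it reaches from about 0.425 to 0.825 m from the base axis. Payload 3.6 kg.
Tool frame: the origin (TCP) lies at the centre of the arm's flange, where the gripper is bolted on; the fingertips stand 173 mm ahead of it and the grasp point (between the pads) lies 155 mm ahead of it; z points along the fingers, y is the line along which they close (so a half turn about z gives the same grasp; the last joint's range is limited). The gripper opens to 85 mm and grips with 20 to 120 N. Pads are 22 mm wide; open, the fingers measure 114 mm over their backs; the gripper's body (76 mm by 85 mm) begins 54 mm behind the grasp point. The pads swing forward as they close: fully open they stand 13 mm farther back than shut.
Start: joints at [-1.315, 0.615, -0.013, 1.423, 0.008, 1.103, -0.04], TCP at [0.181, 0.624, 0.405] pointing down, gripper open.
Joint ranges: [-3.12, 3.12], [-0.3, 2.06], [-1.34, 1.32], [0.26, 2.42], [-1.36, 4.5], [0.01, 1.98], [-2.84, 2.84]. Speed limits (rad/s): [2.79, 2.79, 3.14, 3.14, 3.14, 3.14, 3.14].

### API

Orientations are given as a unit quaternion [w, x, y, z].
In Python, from plant import ctrl gives the robot as it stands.
- The arm moves only by the tool play_rows, never from a script. Its argument "steps" is a list of rows, each an object with "translation": the shift along the tool's x, y, z in units of 25 mm (1.0 is 25 mm), a list of three; "dr": the turn, a rotation vector about the tool's x, y, z in units of 10 degrees (1.0 is 10 degrees), a list of three. A call has 1 to 20 rows; each row shifts and turns the commanded pose from where the row before left it, along the tool's axes as they then stand; what a row does not reach is not made up. A row lasts 1/8 s, in which the tool goes at most 62.5 mm and 10.7 degrees, less where a joint would pass 70% of its speed; a pose out of reach is approached as far as the arm can. A call is refused whole if a number of a shift passes 1 or a number of a turn 1, either way. A call with a gripper value outside its range is refused whole. "grip" is the closure, from -1 (fully open) to 1 (shut), set as the call begins (left out, the last holds). The fingers move at their own pace and stop on an object; "force" is the grip in N (left out, the last holds). Time passes only in rows, so rows that do not move let the fingers close. It gives the time, the measured TCP pose, the force, the opening and the grip force at its end, in the units of the state.
- ctrl.observe(): the state, without advancing time (a new reading comes with each control period).
- ctrl.grab_frame(name): name is "scene" or "side" or "wrist"; returns the picture (384x512x3 uint8, red, green, blue); there is no depth.
- ctrl.camera_params(name): a dict with "intrinsics" (3x3 intrinsics, pixels), "R" (3x3) and "t" (3): a world point X has camera coordinates R X + t. Camera axes: x right, y down, z forward; pixel columns grow to the right and rows downward; lengths in m; the calibration is good to about 2 mm. A picture is of the moment at which its call begins: read the wrist's pose just before it. camera_params takes no time and is no camera call; for the wrist camera it gives the pose at the moment of the call.
- ctrl.hand_in(): hands the job in; it is judged then, once.
The state is a dict: "time_s": time; "qpos": joint angles; "joint_velocities": joint speeds; "effort": joint torques, N m; "eef_pos": TCP position; "tcp_rot": TCP orientation; "wrist_force": force on the tool from outside, world axes, zero at the start; "ft_torque": the same for the moment, N m; "width": finger opening in m; "gripper_force": force on a finger pad.
Only numpy, scipy, OpenCV 4.12 (cv2) and the standard library are available. Lean on these libraries where they do the work, as an engineer would, in place of code of your own. Each camera call takes 0.05 s, during which the arm holds its last target. There are 200 camera calls.

### The job

The aluminium tube block has stuck in the well of the dry-bath heater, which stands loose on the bench. Take the block by the stem on top, work it free by rocking it to the left and right several times while easing it up, never pulling so hard that the heater lifts off the bench, and finish while holding it level over its well, just clear of the heater (one to three centimetres), so that the well can be wiped. Keep hold of it at the end, and leave the heater and everything else on the bench where they are.

Things in the scene. Friction and masses are not known exactly. Their poses are not given: they have to be found in the camera images.
- heater: white dry-bath heater, 240 (x) x 200 (y) x 90 mm tall, 2.6 kg, loose on four rubber feet: a pull of some 25 N on it, besides the block's weight, lifts it. Origin: centre of its underside, on the bench; x points from the sloping grey keypad to its back, y to its left, z up. The deck is flat, 90 mm up; the well in it is centred 30 mm behind the origin (x = +30, y = 0)
- well_mouth (a point): centre of the well's mouth, level with the deck. The well is 94 (x) x 68 (y) mm and 35 mm deep: the block has 4 mm of play on its left and right, 2 mm in front and behind, so that it can be tilted about 0.1 rad to either side
- spring_line (a point): middle of the well, 22 mm above its floor, level with four leaf springs, two on its left and two on its right, that press the block with about 17 N each. Against their friction a straight pull needs 35 to 45 N besides its weight, but while the block is rocked (the gripped stem tilted left and right, about the heater's x) it comes up with little force. They let go about 22 mm up
- block: aluminium tube block, 90 (x) x 60 (y) x 55 mm tall, about 0.6 kg, on the well's floor, its top 20 mm above the deck, its axes along the heater's. Origin: centre of its underside. A round stem stands upright in the middle of its top: a steel collar, 22 mm diameter, from 55 to 60 mm above the origin, then a grip of 18 mm diameter, black to 94 mm and with a blue top to 102 mm (same diameter)
- stem_top (a point): centre of the blue top of the stem, 102 mm above the block's origin
- spare_block: spare aluminium tube block, 90 x 60 x 55 mm, six wide holes, no stem, standing on the bench. Origin: centre of its underside. To be left alone
- timer: white bench timer, 60 x 70 x 22 mm, lying on the bench. Origin: centre of its underside. To be left alone
- tube_rack: blue rack of purple-capped blood tubes, 210 x 66 mm, 82 mm tall, standing on the bench. Origin: centre of its underside. To be left alone
- mouse: black computer mouse, 105 x 62 x 35 mm. Origin: centre of its underside. To be left alone
- spray_bottle: white round bottle with a blue cap, 68 mm wide, 170 mm tall. Origin: centre of its underside. To be left alone
- pen: blue pen, 140 mm long, lying on the clipboard. Origin: centre of its underside. To be left alone
Things that resemble listed ones, but are neither listed nor needed, are in the scene too. Leave any turquoise look-alike of the block alone.

How it is judged:
By the outcome, as a careful person would: the job done as asked, in the order asked, and still so for the second after the job is handed in, while the arm keeps its last pose, push and grip.
It also fails if it takes over 48 s, if anything falls off the work surface, if the arm or the gripper's body presses on something with over 40 N, if the wrist force passes 120 N, or if a joint passes its speed limit or range.

## Working session

There is one attempt and no reset: what is moved stays moved. The work goes in short steps, Python scripts to look and compute and a tool call to move; the robot and the scene stay as the last step left them, time stands still between calls to the robot, and variables do not carry over. Pictures are saved under pics/ and viewed, at most 10 in all, crops included, and the job is handed in when it is done.

Besides the shell and the picture viewer there is one more tool, called after "Request:" as a command line: name --argument value ..., lists and objects as JSON in quotes. play_rows: Moves the arm, as the interface text tells. Its arguments: {"type":"object","properties":{"steps":{"type":"array","items":{"type":"object","properties":{"translation":{"type":"array","items":{"type":"number"}},"dr":{"type":"array","items":{"type":"number"}}}}},"grip":{"type":"number"},"force":{"type":"number"}},"required":["steps"]}

```bash
mkdir -p pics
python3 - <<'E'
from plant import ctrl
import cv2,numpy as np
s=ctrl.observe();print(s)
for n in("scene","side"):
    cv2.imwrite(f"pics/{n}0.png",ctrl.grab_frame(n)[:,:,::-1]);p=ctrl.camera_params(n);print(n,{k:np.round(v,4).tolist() for k,v in p.items()})
E
```

```text
{'time_s': 0.0, 'qpos': array([-1.31550908,  0.61591332, -0.01264132,  1.42491178,  0.00812457,
        1.10339621, -0.0404025 ]), 'joint_velocities': array([ 0.00012153, -0.00016836,  0.00072891, -0.00127116,  0.00059092,
        0.00262953,  0.00038577]), 'effort': array([-8.78242690e-05, -4.69215095e+01,  2.58962056e-01, -1.71042913e+01,
        9.89555876e-03,  9.68744396e-03,  1.32346827e-06]), 'eef_pos': array([0.18063491, 0.62406112, 0.40353707]), 'tcp_rot': array([-1.58647633e-04,  1.40380500e-01,  9.90096790e-01, -1.27925705e-03]), 'wrist_force': array([-0.32947881,  0.53110648, -0.13906729]), 'ft_torque': array([-0.00055205,  0.02774841, -0.05921547]), 'gripper_force': 0.0, 'width': 0.08530099878568463}
scene {'intrinsics': [[348.3355, 0.0, 258.928], [0.0, 348.3355, 186.8454], [0.0, 0.0, 1.0]], 'R': [[-0.6885, 0.725, 0.0198], [0.5028, 0.4968, -0.7074], [-0.5227, -0.477, -0.7065]], 't': [0.2851, -0.1473, 1.2536]}
side {'intrinsics': [[361.6987, 0.0, 256.6821], [0.0, 361.6987, 191.8359], [0.0, 0.0, 1.0]], 'R': [[-0.8516, -0.5242, 0.0025], [-0.3966, 0.6412, -0.6569], [0.3427, -0.5604, -0.754]], 't': [0.3677, 0.2825, 1.0897]}
```

View pics/scene0.png

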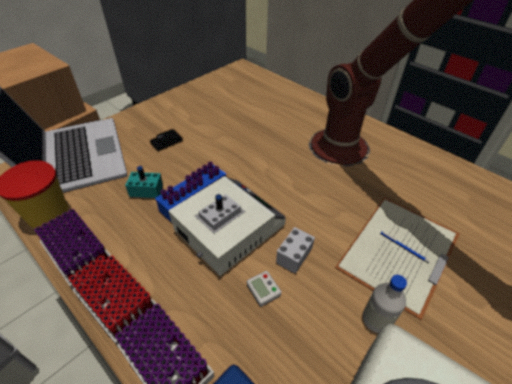

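View pics/side0.png

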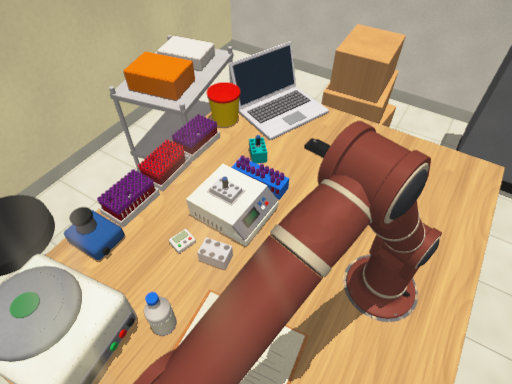

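The block with the black-and-blue stem is in the heater, at about (219,205) in scene and (226,183) in side. Other candidates are the turquoise look-alike at scene (144,183) / side (258,148), and the stemless spare block at scene (295,249) / side (215,253). I choose the block in the white heater and will check it in a close crop.

```bash
cat > h.py <<'E'
from plant import ctrl
import numpy as np,cv2
def ray(n,uv,P=None):
    p=P or ctrl.camera_params(n);K,R,t=[np.array(p[k]) for k in("intrinsics","R","t")]
    d=R.T@np.linalg.solve(K,[uv[0],uv[1],1]);return -R.T@t,d/np.linalg.norm(d)
def plane(n,uv,z,P=None):
    c,d=ray(n,uv,P);return c+d*(z-c[2])/d[2]
def tri(rays):
    A=0;b=0
    for c,d in rays:
        M=np.eye(3)-np.outer(d,d);A=A+M;b=b+M@c
    X=np.linalg.solve(A,b);return X,[np.linalg.norm((np.eye(3)-np.outer(d,d))@(X-c)) for c,d in rays]
def proj(n,X):
    p=ctrl.camera_params(n);x=p["intrinsics"]@(p["R"]@X+p["t"]);return x[:2]/x[2]
E
python3 - <<'E'
import cv2,numpy as np
a=cv2.imread("pics/scene0.png")[155:285,150:320];b=cv2.imread("pics/side0.png")[145:275,150:320]
cv2.imwrite("pics/c1.png",np.vstack([cv2.resize(x,None,fx=4,fy=4,interpolation=cv2.INTER_CUBIC)[:520] for x in(a,)]))
cv2.imwrite("pics/c2.png",cv2.resize(b,None,fx=4,fy=4,interpolation=cv2.INTER_CUBIC))
E
```

```text
(no output)
```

View pics/c1.png

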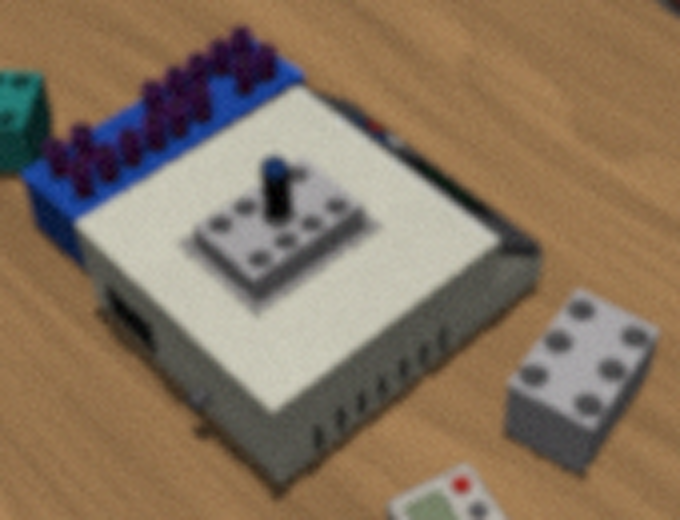

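View pics/c2.png

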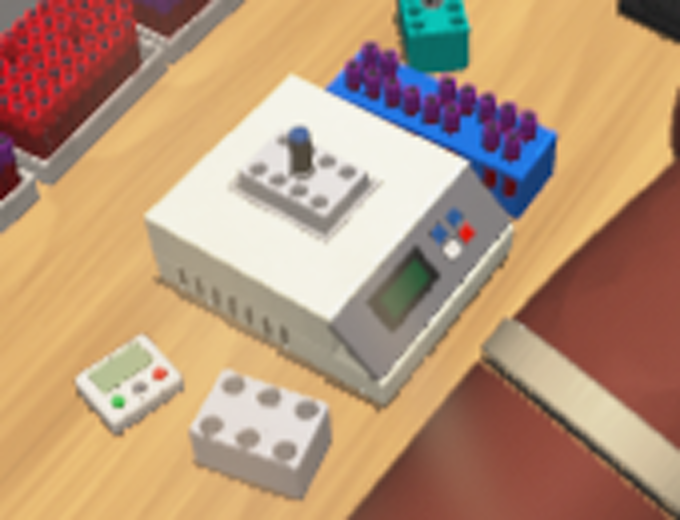

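The crops confirm it: grey block in the well with a blue-topped black stem, top at scene about (218,195) and side about (224.5,178). The keypad faces the robot, and the rack stands along the heater's left (scene).

Run:
```python
from h import *
st={}
for n,(x0,y0) in dict(scene=(150,155),side=(150,145)).items():
    im=cv2.imread(f"pics/{n}0.png");u0=(218,195) if n=="scene" else (225,178)
    hsv=cv2.cvtColor(im,cv2.COLOR_BGR2HSV)
    m=cv2.inRange(hsv,(95,70,30),(130,255,255));ys,xs=np.nonzero(m[u0[1]-8:u0[1]+9,u0[0]-8:u0[0]+9])
    st[n]=(xs.mean()+u0[0]-8,ys.mean()+u0[1]-8);print(n,len(xs),st[n])
X,r=tri([ray(n,st[n]) for n in st]);print("stem blue",X,r)   # z expect ~0.155
f=lambda c,x0,y0:((c[0]+.5)/4-.5+x0,(c[1]+.5)/4-.5+y0)
D=dict(scene=[(80,220),(272,410),(500,240),(303,85)],side=[(292,75),(147,217),(331,320),(465,163)])
T=dict(scene=[(196,237),(257,285),(362,212),(302,163)],side=[(287,136),(240,178),(320,218),(366,182)])
for n,o in dict(scene=(150,155),side=(150,145)).items():
    for nm,C,z in(("deck",D,.09),("top",T,.110)):
        P=np.array([plane(n,f(c,*o),z)[:2] for c in C[n]])
        e=np.diff(np.vstack([P,P[:1]]),axis=0)
        print(n,nm,P.round(3).tolist(),"mean",P.mean(0).round(4),"len",np.linalg.norm(e,axis=1).round(3),"ang",np.degrees(np.arctan2(e[:,1],e[:,0])).round(1))
p=ctrl.camera_params("wrist");print(p["R"].round(3),p["t"].round(3))
```

```text
scene 26 (np.float64(218.3846153846154), np.float64(197.15384615384616))
side 13 (np.float64(224.46153846153845), np.float64(178.15384615384616))
stem blue [ 0.55906716 -0.00569134  0.15156579] [np.float64(0.001973612808047018), np.float64(0.001973612808047094)]
scene deck [[0.642, -0.106], [0.652, 0.092], [0.463, 0.1], [0.454, -0.098]] mean [ 0.5528 -0.003 ] len [0.198 0.189 0.198 0.189] ang [ 87.1 177.4 -92.8  -2.5]
scene top [[0.608, -0.027], [0.607, 0.029], [0.521, 0.032], [0.519, -0.027]] mean [0.5637 0.0022] len [0.056 0.086 0.059 0.09 ] ang [ 91.4 178.  -92.3   0. ]
side deck [[0.644, -0.11], [0.649, 0.09], [0.462, 0.096], [0.457, -0.1]] mean [ 0.5529 -0.0061] len [0.2   0.188 0.197 0.187] ang [ 88.4 177.9 -91.4  -3. ]
side top [[0.592, -0.031], [0.598, 0.028], [0.517, 0.029], [0.507, -0.023]] mean [5.534e-01 4.000e-04] len [0.06  0.081 0.053 0.086] ang [  84.7  179.4 -101.3   -5.5]
[[ 0.279  0.96  -0.003]
 [ 0.926 -0.268  0.267]
 [ 0.256 -0.077 -0.964]] [-0.648 -0.033  0.379]
```

Request:
play_rows --steps '[{"dr": [0, 0, -0.68], "translation": [0, 0, 0]}, {"dr": [0, 0, -0.68], "translation": [0, 0, 0]}, {"translation": [-0.62, -0.94, 0], "dr": [0, 0, 0]}, {"translation": [-0.62, -0.94, 0], "dr": [0, 0, 0]}, {"translation": [-0.62, -0.94, 0], "dr": [0, 0, 0]}, {"translation": [-0.62, -0.94, 0], "dr": [0, 0, 0]}, {"translation": [-0.62, -0.94, 0], "dr": [0, 0, 0]}, {"translation": [-0.62, -0.94, 0], "dr": [0, 0, 0]}, {"translation": [-0.62, -0.94, 0], "dr": [0, 0, 0]}, {"translation": [-0.62, -0.94, 0], "dr": [0, 0, 0]}, {"translation": [-0.62, -0.94, 0], "dr": [0, 0, 0]}, {"translation": [-0.62, -0.94, 0], "dr": [0, 0, 0]}, {"translation": [-0.62, -0.94, 0], "dr": [0, 0, 0]}, {"translation": [-0.62, -0.94, 0], "dr": [0, 0, 0]}, {"translation": [-0.62, -0.94, 0], "dr": [0, 0, 0]}]' --grip -1

```text
time_s: 1.98
eef_pos: [0.3688, 0.3092, 0.4044]
tcp_rot: [-0.0, 0.022, 1.0, -0.0]
wrist_force: [-0.0, 0.3, 0.4]
width: 0.0855
gripper_force: 0.0
```

Request:
play_rows --steps '[{"translation": [-0.62, -0.94, 0], "dr": [0, 0, 0]}, {"translation": [-0.62, -0.94, 0], "dr": [0, 0, 0]}, {"translation": [-0.62, -0.94, 0], "dr": [0, 0, 0]}, {"translation": [-0.62, -0.94, 0], "dr": [0, 0, 0]}, {"translation": [-0.62, -0.94, 0], "dr": [0, 0, 0]}, {"translation": [-0.62, -0.94, 0], "dr": [0, 0, 0]}, {"translation": [-0.62, -0.94, 0], "dr": [0, 0, 0]}, {"translation": [-0.62, -0.94, 0], "dr": [0, 0, 0]}, {"translation": [-0.62, -0.94, 0], "dr": [0, 0, 0]}, {"translation": [-0.62, -0.94, 0], "dr": [0, 0, 0]}, {"translation": [-0.62, -0.94, 0], "dr": [0, 0, 0]}, {"translation": [-0.62, -0.94, 0], "dr": [0, 0, 0]}, {"translation": [-0.62, -0.94, 0], "dr": [0, 0, 0]}, {"translation": [0, 0, 0], "dr": [0, 0, 0]}, {"translation": [0, 0, 0], "dr": [0, 0, 0]}]'

```text
time_s: 3.85
eef_pos: [0.5558, -0.003, 0.4043]
tcp_rot: [-0.001, 0.022, 1.0, 0.0]
wrist_force: [0.2, 0.2, 0.6]
width: 0.0853
gripper_force: 0.0
```

Run:
```python
from h import *
s=ctrl.observe();print({k:np.round(s[k],4).tolist() for k in("time_s","eef_pos","tcp_rot","wrist_force")})
p=ctrl.camera_params("wrist");np.savez("w1.npz",**{k:np.array(v) for k,v in p.items() if k in("intrinsics","R","t")});im=ctrl.grab_frame("wrist")[:,:,::-1]
cv2.imwrite("pics/w1.png",im)
print("expect stem",proj("wrist",np.array([.558,-.0055,.157])))
```

```text
{'time_s': 3.85, 'eef_pos': [0.5558, -0.003, 0.4043], 'tcp_rot': [-0.0008, 0.0217, 0.9998, 0.0005], 'wrist_force': [0.1536, 0.2232, 0.647]}
expect stem [250.66435883 202.74474314]
```

View pics/w1.png

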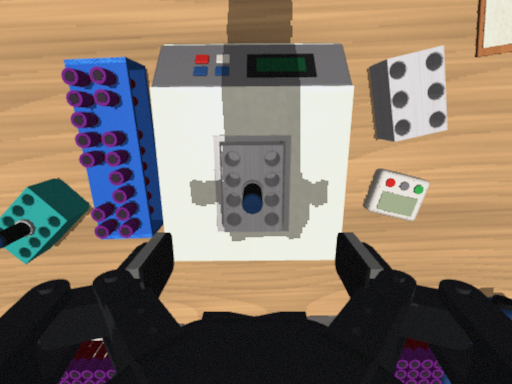

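The wrist view shows the stem's blue top at about (252,203), close to the predicted (251,203). The heater is square to the tool. Next I refine the stem position and the yaw.

Run:
```python
from h import *
P=dict(np.load("w1.npz"));im=cv2.imread("pics/w1.png");hsv=cv2.cvtColor(im,cv2.COLOR_BGR2HSV)
m=cv2.inRange(hsv,(100,80,20),(130,255,255));m[:185]=0;m[225:]=0;m[:,:235]=0;m[:,270:]=0
ys,xs=np.nonzero(m);print(len(xs),xs.min(),xs.max(),ys.min(),ys.max(),xs.mean(),ys.mean())
u=(xs.mean(),ys.mean());X=plane("wrist",u,.157,P);print("blue on .157",X,"width",.0)
print(plane("wrist",(xs.min()-.5,ys.mean()),.157,P)-plane("wrist",(xs.max()+.5,ys.mean()),.157,P))
import itertools
c,d=ray("wrist",u,P);T,r=tri([(c,d),ray("scene",(218.38,196.0)),ray("side",(224.46,178.15))]);print(T,r)
# deck side edges from white mask at z=.09, per image row
g=cv2.inRange(hsv,(0,0,170),(180,60,255))
for lo,hi in((150,175),(335,360)):
    pts=[]
    for v in range(95,230,4):
        row=im[v].astype(int).sum(1);gr=np.abs(np.diff(cv2.GaussianBlur(row.astype(np.float32)[None],(5,1),0)[0]));k=lo+np.argmax(gr[lo:hi]);pts.append(plane("wrist",(k+.5,v),.09,P)[:2])
    pts=np.array(pts);vx,vy,x0,y0=cv2.fitLine(pts.astype(np.float32),cv2.DIST_HUBER,0,.01,.01).ravel();print("edge ang",np.degrees(np.arctan(vy/vx)),"y at x=.558",y0+(.558-x0)*vy/vx)
q=ctrl.observe()["tcp_rot"];from scipy.spatial.transform import Rotation as Ro
print(Ro.from_quat(q,scalar_first=True).as_matrix().round(4))
```

```text
329 242 261 193 213 251.8115501519757 202.89969604863222
blue on .157 [ 0.55811442 -0.00498081  0.157     ] width 0.0
[-0.00074614 -0.01666857  0.        ]
[ 0.55847556 -0.00516741  0.1542266 ] [np.float64(0.0005326184326892709), np.float64(0.0008167386771965525), np.float64(0.0009634273955025759)]
edge ang -2.2329347 y at x=.558 -0.10520033
edge ang -2.2372153 y at x=.558 0.09512883
[[-0.9991  0.0424 -0.0012]
 [ 0.0424  0.9991  0.0011]
 [ 0.0013  0.001  -1.    ]]
```

Request:
play_rows --steps '[{"translation": [-0.09, -0.08, 0.5], "dr": [0, 0, 0]}, {"translation": [0, 0, 0.8], "dr": [0, 0, 0]}, {"translation": [0, 0, 0.8], "dr": [0, 0, 0]}, {"translation": [0, 0, 0.8], "dr": [0, 0, 0]}, {"translation": [0, 0, 0.8], "dr": [0, 0, 0]}, {"translation": [0, 0, 0.5], "dr": [0, 0, 0]}, {"translation": [0, 0, 0.29], "dr": [0, 0, 0]}, {"translation": [0, 0, 0], "dr": [0, 0, 0]}, {"translation": [0, 0, 0], "dr": [0, 0, 0]}]'

```text
time_s: 5.03
eef_pos: [0.5586, -0.006, 0.2931]
tcp_rot: [0.001, 0.022, 1.0, 0.0]
wrist_force: [0.8, 0.4, 1.6]
width: 0.0852
gripper_force: 0.0
```

Request:
play_rows --steps '[{"translation": [0, 0, 0]}, {"translation": [0, 0, 0]}, {"translation": [0, 0, 0]}, {"translation": [0, 0, 0]}, {"translation": [0, 0, 0]}]' --grip 0.4 --force 30

```text
$.steps[0]: bad value
```

Request:
play_rows --steps '[{"translation": [0, 0.02, 0], "dr": [0, 0, 0]}, {"translation": [0, 0, 0], "dr": [0, 0, 0]}, {"translation": [0, 0, 0], "dr": [0, 0, 0]}, {"translation": [0, 0, 0], "dr": [0, 0, 0]}, {"translation": [0, 0, 0], "dr": [0, 0, 0]}]' --grip 0.4 --force 30

```text
time_s: 5.65
eef_pos: [0.5584, -0.0056, 0.2925]
tcp_rot: [-0.0, 0.022, 1.0, -0.0]
wrist_force: [-0.2, 0.9, -0.1]
width: 0.0257
gripper_force: 0.0
```

Request:
play_rows --steps '[{"translation": [0, 0, 0], "dr": [0, 0, 0]}, {"translation": [0, 0, 0], "dr": [0, 0, 0]}, {"translation": [0, 0, 0], "dr": [0, 0, 0]}, {"translation": [0, 0, 0], "dr": [0, 0, 0]}, {"translation": [0, 0, 0], "dr": [0, 0, 0]}, {"translation": [0, 0, 0], "dr": [0, 0, 0]}]' --grip 1 --force 90

```text
time_s: 6.4
eef_pos: [0.5584, -0.0049, 0.2927]
tcp_rot: [0.0, 0.022, 1.0, 0.0]
wrist_force: [-1.9, 4.3, 5.2]
width: 0.016
gripper_force: 87.7
```

Request:
play_rows --steps '[{"translation": [0, 0.15, -0.025], "dr": [0.1, 0, 0]}, {"translation": [0, 0.15, -0.025], "dr": [0.1, 0, 0]}, {"translation": [0, 0.15, -0.025], "dr": [0.1, 0, 0]}, {"translation": [0, 0.15, -0.025], "dr": [0.1, 0, 0]}]'

```text
time_s: 6.9
eef_pos: [0.5591, 0.0097, 0.2936]
tcp_rot: [-0.001, 0.022, 0.999, -0.036]
wrist_force: [2.4, 0.2, -9.0]
width: 0.016
gripper_force: 88.4
```

Request:
play_rows --steps '[{"translation": [0, -0.15, -0.01], "dr": [-0.1, 0, 0]}, {"translation": [0, -0.15, -0.01], "dr": [-0.1, 0, 0]}, {"translation": [0, -0.15, -0.01], "dr": [-0.1, 0, 0]}, {"translation": [0, -0.15, -0.01], "dr": [-0.1, 0, 0]}, {"translation": [0, -0.15, -0.01], "dr": [-0.1, 0, 0]}, {"translation": [0, -0.15, -0.01], "dr": [-0.1, 0, 0]}, {"translation": [0, -0.15, -0.01], "dr": [-0.1, 0, 0]}, {"translation": [0, -0.15, -0.01], "dr": [-0.1, 0, 0]}]'

```text
time_s: 7.9
eef_pos: [0.5577, -0.0201, 0.297]
tcp_rot: [0.001, 0.021, 0.999, 0.035]
wrist_force: [1.8, 5.3, -5.8]
width: 0.016
gripper_force: 89.4
```

Very low force, and it is rising. I'll continue with about 2.4 mm of lift per swing.

Request:
play_rows --steps '[{"translation": [0, 0.15, -0.012], "dr": [0.1, 0, 0]}, {"translation": [0, 0.15, -0.012], "dr": [0.1, 0, 0]}, {"translation": [0, 0.15, -0.012], "dr": [0.1, 0, 0]}, {"translation": [0, 0.15, -0.012], "dr": [0.1, 0, 0]}, {"translation": [0, 0.15, -0.012], "dr": [0.1, 0, 0]}, {"translation": [0, 0.15, -0.012], "dr": [0.1, 0, 0]}, {"translation": [0, 0.15, -0.012], "dr": [0.1, 0, 0]}, {"translation": [0, 0.15, -0.012], "dr": [0.1, 0, 0]}]'

```text
time_s: 8.9
eef_pos: [0.559, 0.0098, 0.2998]
tcp_rot: [-0.001, 0.022, 0.999, -0.035]
wrist_force: [-0.1, 1.4, -5.4]
width: 0.0157
gripper_force: 90.2
```

Request:
play_rows --steps '[{"translation": [0, -0.15, -0.012], "dr": [-0.1, 0, 0]}, {"translation": [0, -0.15, -0.012], "dr": [-0.1, 0, 0]}, {"translation": [0, -0.15, -0.012], "dr": [-0.1, 0, 0]}, {"translation": [0, -0.15, -0.012], "dr": [-0.1, 0, 0]}, {"translation": [0, -0.15, -0.012], "dr": [-0.1, 0, 0]}, {"translation": [0, -0.15, -0.012], "dr": [-0.1, 0, 0]}, {"translation": [0, -0.15, -0.012], "dr": [-0.1, 0, 0]}, {"translation": [0, -0.15, -0.012], "dr": [-0.1, 0, 0]}]'

```text
time_s: 9.9
eef_pos: [0.5576, -0.0204, 0.3025]
tcp_rot: [0.001, 0.021, 0.999, 0.035]
wrist_force: [1.0, 5.5, -5.7]
width: 0.0159
gripper_force: 89.3
```

Run:
```python
from h import *
s=ctrl.observe();print({k:np.round(s[k],4).tolist() for k in("time_s","eef_pos","tcp_rot","wrist_force")})
a=ctrl.grab_frame("side")[:,:,::-1];b=ctrl.grab_frame("wrist")[:,:,::-1]
cv2.imwrite("pics/m1.png",np.hstack([cv2.resize(a[120:290,150:340],(400,358),interpolation=cv2.INTER_CUBIC),cv2.resize(b,(400,300))[:358].copy() if 0 else cv2.resize(b,(400,358))]))
```

```text
{'time_s': 9.9, 'eef_pos': [0.5576, -0.0204, 0.3025], 'tcp_rot': [0.0006, 0.0213, 0.9991, 0.0354], 'wrist_force': [0.9863, 5.5174, -5.6895]}
```

View pics/m1.png

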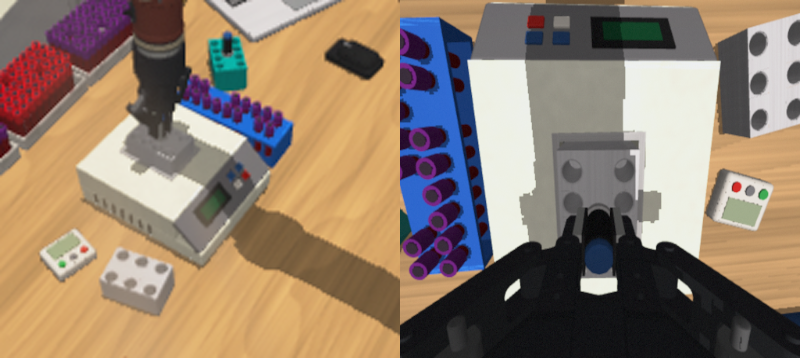

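The block follows the tilted gripper and has risen about 10 mm. The heater is in place, so I keep rocking.

Request:
play_rows --steps '[{"translation": [0, 0.15, -0.012], "dr": [0.1, 0, 0]}, {"translation": [0, 0.15, -0.012], "dr": [0.1, 0, 0]}, {"translation": [0, 0.15, -0.012], "dr": [0.1, 0, 0]}, {"translation": [0, 0.15, -0.012], "dr": [0.1, 0, 0]}, {"translation": [0, 0.15, -0.012], "dr": [0.1, 0, 0]}, {"translation": [0, 0.15, -0.012], "dr": [0.1, 0, 0]}, {"translation": [0, 0.15, -0.012], "dr": [0.1, 0, 0]}, {"translation": [0, 0.15, -0.012], "dr": [0.1, 0, 0]}]'

```text
time_s: 11.0
eef_pos: [0.559, 0.01, 0.305]
tcp_rot: [-0.001, 0.022, 0.999, -0.035]
wrist_force: [-1.3, 1.9, -2.0]
width: 0.016
gripper_force: 90.3
```

Request:
play_rows --steps '[{"translation": [0, -0.15, -0.012], "dr": [-0.1, 0, 0]}, {"translation": [0, -0.15, -0.012], "dr": [-0.1, 0, 0]}, {"translation": [0, -0.15, -0.012], "dr": [-0.1, 0, 0]}, {"translation": [0, -0.15, -0.012], "dr": [-0.1, 0, 0]}, {"translation": [0, -0.15, -0.012], "dr": [-0.1, 0, 0]}, {"translation": [0, -0.15, -0.012], "dr": [-0.1, 0, 0]}, {"translation": [0, -0.15, -0.012], "dr": [-0.1, 0, 0]}, {"translation": [0, -0.15, -0.012], "dr": [-0.1, 0, 0]}]'

```text
time_s: 12.0
eef_pos: [0.5578, -0.0205, 0.309]
tcp_rot: [0.001, 0.022, 0.999, 0.036]
wrist_force: [-2.9, 4.8, 6.3]
width: 0.0157
gripper_force: 90.0
```

Request:
play_rows --steps '[{"translation": [0, 0.15, -0.012], "dr": [0.1, 0, 0]}, {"translation": [0, 0.15, -0.012], "dr": [0.1, 0, 0]}, {"translation": [0, 0.15, -0.012], "dr": [0.1, 0, 0]}, {"translation": [0, 0.15, -0.012], "dr": [0.1, 0, 0]}, {"translation": [0, 0.15, -0.012], "dr": [0.1, 0, 0]}, {"translation": [0, 0.15, -0.012], "dr": [0.1, 0, 0]}, {"translation": [0, 0.15, -0.012], "dr": [0.1, 0, 0]}, {"translation": [0, 0.15, -0.012], "dr": [0.1, 0, 0]}]'

```text
time_s: 13.0
eef_pos: [0.5593, 0.0092, 0.3125]
tcp_rot: [0.0, 0.023, 0.999, -0.034]
wrist_force: [-3.8, 3.4, 9.3]
width: 0.0162
gripper_force: 90.9
```

Request:
play_rows --steps '[{"translation": [0, -0.15, -0.012], "dr": [-0.1, 0, 0]}, {"translation": [0, -0.15, -0.012], "dr": [-0.1, 0, 0]}, {"translation": [0, -0.15, -0.012], "dr": [-0.1, 0, 0]}, {"translation": [0, -0.15, -0.012], "dr": [-0.1, 0, 0]}, {"translation": [0, -0.15, -0.012], "dr": [-0.1, 0, 0]}, {"translation": [0, -0.15, -0.012], "dr": [-0.1, 0, 0]}, {"translation": [0, -0.15, -0.012], "dr": [-0.1, 0, 0]}, {"translation": [0, -0.15, -0.012], "dr": [-0.1, 0, 0]}]'

```text
time_s: 14.0
eef_pos: [0.5582, -0.0208, 0.3141]
tcp_rot: [0.002, 0.022, 0.999, 0.035]
wrist_force: [-1.8, 3.2, 6.2]
width: 0.0159
gripper_force: 89.9
```

Request:
play_rows --steps '[{"translation": [0, 0.15, -0.015], "dr": [0.1, 0, 0]}, {"translation": [0, 0.15, -0.015], "dr": [0.1, 0, 0]}, {"translation": [0, 0.15, -0.015], "dr": [0.1, 0, 0]}, {"translation": [0, 0.15, -0.015], "dr": [0.1, 0, 0]}, {"translation": [0, 0.15, -0.015], "dr": [0.1, 0, 0]}, {"translation": [0, 0.15, -0.015], "dr": [0.1, 0, 0]}, {"translation": [0, 0.15, -0.015], "dr": [0.1, 0, 0]}, {"translation": [0, 0.15, -0.015], "dr": [0.1, 0, 0]}]'

```text
time_s: 15.0
eef_pos: [0.5588, 0.0089, 0.3159]
tcp_rot: [-0.001, 0.022, 0.999, -0.036]
wrist_force: [0.0, 0.6, -6.1]
width: 0.0161
gripper_force: 88.7
```

Request:
play_rows --steps '[{"translation": [0, -0.15, -0.02], "dr": [-0.1, 0, 0]}, {"translation": [0, -0.15, -0.02], "dr": [-0.1, 0, 0]}, {"translation": [0, -0.15, -0.02], "dr": [-0.1, 0, 0]}, {"translation": [0, -0.15, -0.02], "dr": [-0.1, 0, 0]}, {"translation": [0, 0, 0], "dr": [0, 0, 0]}, {"translation": [0, 0, 0], "dr": [0, 0, 0]}]'

```text
time_s: 15.75
eef_pos: [0.5584, -0.0054, 0.3187]
tcp_rot: [-0.0, 0.022, 1.0, 0.0]
wrist_force: [-0.4, 0.8, -6.7]
width: 0.0161
gripper_force: 88.7
```

Run:
```python
from h import *
from scipy.spatial.transform import Rotation as Ro
s=ctrl.observe();print({k:np.round(s[k],4).tolist() for k in("time_s","eef_pos","wrist_force","ft_torque")},Ro.from_quat(s["tcp_rot"],scalar_first=True).as_matrix()[:,2].round(4))
a=ctrl.grab_frame("side")[:,:,::-1];b=ctrl.grab_frame("scene")[:,:,::-1]
cv2.imwrite("pics/m2.png",np.hstack([cv2.resize(x,(400,360),interpolation=cv2.INTER_CUBIC) for x in(a[130:265,150:300],b[150:285,150:300])]))
```

```text
{'time_s': 15.75, 'eef_pos': [0.5584, -0.0054, 0.3187], 'wrist_force': [-0.3732, 0.8092, -6.6929], 'ft_torque': [-0.0065, -0.0028, -0.0066]} [-1.e-04  1.e-04 -1.e+00]
```

View pics/m2.png

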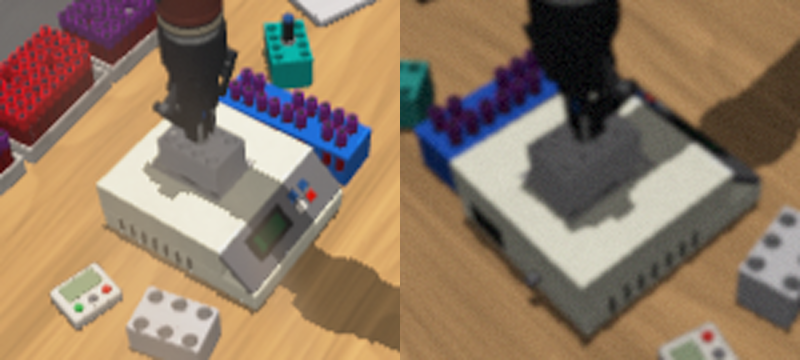

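It is free: the wrist force equals the block's weight, and the block stands about 45 mm above the deck and looks level. I lift the remaining 29 mm straight up.

Request:
play_rows --steps '[{"translation": [0, 0, -0.1], "dr": [0, 0, 0]}, {"translation": [0, 0, -0.15], "dr": [0, 0, 0]}, {"translation": [0, 0, -0.15], "dr": [0, 0, 0]}, {"translation": [0, 0, -0.15], "dr": [0, 0, 0]}, {"translation": [0, 0, -0.15], "dr": [0, 0, 0]}, {"translation": [0, 0, -0.15], "dr": [0, 0, 0]}, {"translation": [0, 0, -0.15], "dr": [0, 0, 0]}, {"translation": [0, 0, -0.1], "dr": [0, 0, 0]}, {"translation": [0, 0, -0.06], "dr": [0, 0, 0]}, {"translation": [0, 0, 0], "dr": [0, 0, 0]}, {"translation": [0, 0, 0], "dr": [0, 0, 0]}, {"translation": [0, 0, 0], "dr": [0, 0, 0]}]'

```text
time_s: 17.35
eef_pos: [0.5584, -0.0054, 0.3475]
tcp_rot: [-0.0, 0.022, 1.0, -0.0]
wrist_force: [-0.2, 0.7, -5.6]
width: 0.0158
gripper_force: 88.7
```

Run:
```python
from h import *
from scipy.spatial.transform import Rotation as Ro
s=ctrl.observe();print({k:np.round(s[k],4).tolist() for k in("time_s","eef_pos","wrist_force","joint_velocities")},Ro.from_quat(s["tcp_rot"],scalar_first=True).as_matrix()[:,2].round(4))
a=ctrl.grab_frame("side")[:,:,::-1];b=ctrl.grab_frame("scene")[:,:,::-1]
cv2.imwrite("pics/e_side.png",a);cv2.imwrite("pics/e_scene.png",b)
cv2.imwrite("pics/m3.png",np.hstack([cv2.resize(x,(400,360),interpolation=cv2.INTER_CUBIC) for x in(a[130:265,150:300],b[150:285,150:300])]))
# where the block's lower corners should show if held level 20 mm above the deck, for both views (crop px)
A=np.radians(-2.3);R=np.array([[np.cos(A),-np.sin(A)],[np.sin(A),np.cos(A)]])
for n,(x0,y0) in dict(side=(150,130),scene=(150,150)).items():
  for z in(.110,.165): print(n,z,[((proj(n,np.r_[np.array([.558,-.005])+R@np.array(c),z])-[x0,y0])*2.667).round().tolist() for c in((.045,.03),(.045,-.03),(-.045,-.03),(-.045,.03))])
  # heater moved? compare image against start in a box around timer-side corner of heater
  i0=cv2.imread(f"pics/{n}0.png");i1=cv2.imread(f"pics/e_{n}.png")
  r=dict(side=(slice(185,250),slice(175,245)),scene=(slice(225,280),slice(185,285)))[n]
  sh,rs=cv2.phaseCorrelate(*[np.float32(cv2.cvtColor(i[r],cv2.COLOR_BGR2GRAY)) for i in(i0,i1)]);print("shift px",np.round(sh,2),rs)
```

```text
{'time_s': 17.35, 'eef_pos': [0.5584, -0.0054, 0.3475], 'wrist_force': [-0.1548, 0.6551, -5.5942], 'joint_velocities': [-0.0004, 0.0002, -0.0005, 0.0004, 0.0015, -0.0012, -0.0001]} [-4.e-04 -1.e-04 -1.e+00]
side 0.11 [[157.0, 153.0], [187.0, 124.0], [244.0, 154.0], [215.0, 184.0]]
side 0.165 [[153.0, 123.0], [183.0, 94.0], [243.0, 123.0], [213.0, 154.0]]
shift px [-0.28 -0.19] 0.6767988193918157
scene 0.11 [[168.0, 197.0], [128.0, 161.0], [201.0, 114.0], [241.0, 147.0]]
scene 0.165 [[164.0, 157.0], [122.0, 121.0], [198.0, 74.0], [240.0, 107.0]]
shift px [-0.12  0.14] 0.8495823795000712
```

View pics/m3.png

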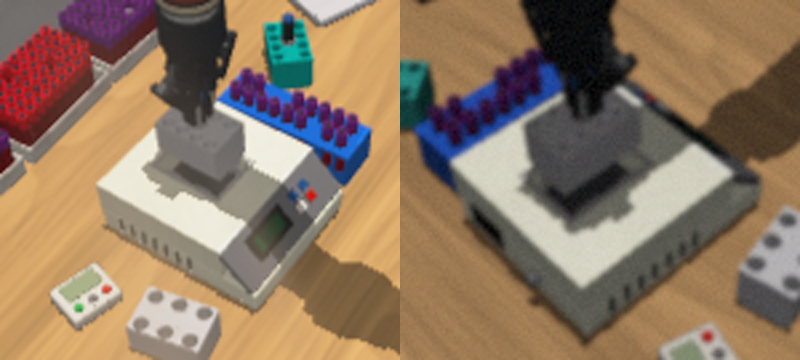

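The block's lower corners, at about (157,153), (214,183) and (243,154) in the side crop, match the prediction for level and 20 mm above the deck. The open well is visible below, and the heater has not moved (under 0.3 px).

```bash
python3 -c "
from plant import ctrl
print(ctrl.hand_in())"
```

```text
the job is handed in; nothing more can be done
None
```

I rocked the block free with eight left-right tilts of about 4°, and it is now held level about 20 mm above the deck over its well; the heater has not moved, and the job is handed in at about 17.5 s.

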